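Slide the stray bottle back into its stock bay

TASK

One tall, slim bottle has been left standing out on the storeroom bench. Push it with the fingers, low on its body, so that it slides upright along the bench into the one empty bay of the bottle row, right up against the bay's back wall, and leave it standing there. Do not grip, lift or tip it, and leave the other bottles and the rest of the bench as they are.

Things in the scene. Friction and masses are not known exactly. Their poses are not given: they have to be found in the camera images.
- bottle: the stray bottle: upright grey plastic, paper label, black cap, standing on the open bench between robot and row; round, 52 mm diameter up to 146 mm height, 235 mm tall in all, 0.3 to 0.55 kg, foot edge rounded by 5 mm. Origin at the centre of its underside, z up; its yaw means nothing. Friction on the bench 0.5 to 0.7: pushes higher than about 30 mm may tip it
- bay: the empty one of three like bays, 100 mm apart (left, middle or right): fixed white U-shaped stall, no floor, so bottles slide on the bench. Walls 50 mm high, 6 thick; inside 84 wide; side walls 65 long. Origin on the bench, middle of the back wall's inside face; x points out through the back wall, z up. Open mouth, towards the robot, at x = -65 mm; a bottle touches the back with its axis at x = -26
- row: fixed wooden rail behind the three bays, 20 mm thick, 320 mm long along its y axis, 50 mm high; origin at the centre of its underside; the three bays stand at y = -100, 0 and +100 mm in its frame, with the inside faces of their back walls at x = -18 mm; same yaw as the bays
- stock_b: the same kind of bottle as bottle (52 mm diameter, 235 mm tall), already standing in one of the other two bays, within 5 mm of its back wall; origin at the centre of its underside; loose, to be left alone
- stock_c: the same kind of bottle as bottle (52 mm diameter, 235 mm tall), already standing in one of the other two bays, within 5 mm of its back wall; origin at the centre of its underside; loose, to be left alone
- tub: white open tub of bolts, 120 x 160 x 70 mm high, loose, to be left alone, off to the right side; origin at the centre of its underside
- carton: small cardboard box, 120 x 90 x 60 mm high, loose, to be left alone, off to the left side; origin at the centre of its underside
- tape_roll: roll of parcel tape lying flat, 90 mm diameter, 48 mm high, loose, to be left alone, left near the robot; origin at the centre of its underside
- tape_measure: black pocket tape measure, 70 x 35 x 65 mm high, loose, to be left alone, right near the robot; origin at the centre of its underside
- can: closed metal can, 64 mm diameter, 120 mm high, loose, to be left alone, to the left of the row; origin at the centre of its underside
There are look-alikes about, which are no part of the job. Leave any red or turquoise look-alike of the bottle alone.

How it is judged:
By the outcome, as a careful person would: the job done as asked, in the order asked, and still so for the second after the job is handed in, with the robot touching nothing.
It also fails if it takes over 64 s, if anything falls off the work surface, if the arm or the gripper's body presses on something with over 40 N, if the wrist force passes 120 N, or if a joint passes its speed limit or range.

ROBOT

A 6-joint arm with a two-finger parallel gripper is mounted at the origin on the work surface. World frame = base frame: x ahead of the robot, y to its left, z up, the work surface at z = 0. Lengths are in m, angles in rad, forces in N, time in s.
With the tool pointing down it reaches from about 0.275 to 0.85 m from the base axis. Payload 19 kg.
Tool frame: the origin (TCP) lies midway between the tips of the shut fingers; the grasp point (between the pads) lies r.hold_point_z behind it (r.hold_point_z is the distance from the TCP to the grasp point, in m); z points along the fingers, y is the line along which they close (so a half turn about z gives the same grasp; the last joint's range is limited). The gripper opens to 85 mm and grips with 20 to 120 N. Pads are 22 mm wide; open, the fingers measure 114 mm over their backs; the gripper's body (76 mm by 85 mm) begins 54 mm behind the grasp point. The pads swing forward as they close: fully open they stand 13 mm farther back than shut.
Start: joints at [1.003, 0.15, 1.437, -0, 1.554, -0.134], TCP at [0.242, 0.522, 0.231] pointing down, gripper open.
Joint ranges: [-2.8, 2.8], [-0.68, 2.1], [0.12, 2.68], [-1.39, 4.53], [0.16, 2.79], [-2.81, 2.81]. Speed limits (rad/s): [1.89, 1.89, 2.22, 3.01, 3.01, 3.01].

INTERFACE

Orientations are given as a unit quaternion [w, x, y, z].
In Python, from cell import r, optics gives the robot as it stands. The module is installed in compiled form; this text tells all that it offers.
- The arm moves only by the tool jog_arm, never from a script. Its arguments are lists of equal length, an entry for each row: "offset": the shift along the tool's x, y, z as a fraction of full scale, a list of three; "turn": the turn, a rotation vector about the tool's x, y, z as a fraction of full scale, a list of three. In form: {"offset": [[dx, dy, dz], ...], "turn": [[wx, wy, wz], ...]}. A call has 1 to 20 rows; each row is the pose to reach, as a shift and turn from the pose commanded when the call began, along the tool's axes at that moment; what a row does not reach only later rows make up. Full scale, the value 1, is 50 cm for a shift and 45 degrees for a turn. A row lasts 1/10 s, in which the tool goes at most 50 mm and 8.59 degrees, less where a joint would pass 70% of its speed; a pose out of reach is approached as far as the arm can. A call with a number of a shift or a turn outside -1 to 1 is refused whole. A call with a gripper value outside its range is refused whole. "gripper" is the opening, from -1 (shut) to 1 (fully open), set as the call begins (left out, the last holds). The fingers move at their own pace and stop on an object; "force" is the grip in N (left out, the last holds). Time passes only in rows, so rows that repeat a pose let the fingers close. It gives the time, the measured TCP pose, the force, the opening and the grip force at its end, in the units of the state.
- r.observe(): the state, without advancing time (a new reading comes with each control period).
- optics.capture(name): name is "scene" or "side" or "wrist"; returns (picture, depth): 400x640x3 uint8, blue, green, red; 400x640 float32, m along the optical axis (not along the pixel's ray), 0 where there is no reading.
- optics.calibration(name): a dict with "fx", "fy", "cx", "cy" (pixels), "pose" (4x4, takes a point from camera to world coordinates); the wrist camera has in their place "T_tool_cam" (4x4, takes a point from camera to tool coordinates, whose origin is the TCP and whose axes are the flange's). Camera axes: x right, y down, z forward; pixel columns grow to the right and rows downward; lengths in m; the calibration is good to about 2 mm. A picture is of the moment at which its call begins: read the wrist's pose just before it. calibration takes no time and is no camera call.
- r.sign_off(): hands the job in; it is judged then, once.
The state is a dict: "time": time; "qpos": joint angles; "dq": joint speeds; "joint_efforts": joint torques, N m; "eef_pos": TCP position; "eef_rot": TCP orientation; "ft_force": force on the tool from outside, world axes, zero at the start; "torque": the same for the moment, N m; "opening": opening from 0.0 (shut) to 1.0 (fully open); "grip_force": force on a finger pad.
Only numpy, scipy, OpenCV 4.12 (cv2) and the standard library are available. Lean on these libraries where they do the work, as an engineer would, in place of code of your own. Each camera call takes 0.05 s, during which the arm holds its last target. There are 200 camera calls.

## Working session

There is one attempt and no reset: what is moved stays moved. The work goes in short steps, Python scripts to look and compute and a tool call to move; the robot and the scene stay as the last step left them, time stands still between calls to the robot, and variables do not carry over. Pictures are saved under pics/ and viewed, at most 10 in all, crops included, and the job is handed in when it is done.

Besides the shell and the picture viewer there is one more tool, called as a command line: name --argument value ..., lists and objects as JSON in quotes. jog_arm: Moves the arm, as the interface text tells. Shift numbers are shares of 50 cm and turn numbers shares of 45 degrees, none past 1 either way. Its arguments: {"type":"object","properties":{"offset":{"type":"array","items":{"type":"array","items":{"type":"number","minimum":-1,"maximum":1}}},"turn":{"type":"array","items":{"type":"array","items":{"type":"number","minimum":-1,"maximum":1}}},"gripper":{"type":"number"},"force":{"type":"number"}},"required":["offset","turn"]}

```bash
mkdir -p pics; python3 - <<'E'
from cell import r, optics
import cv2, numpy as np
print(r.observe(), r.hold_point_z)
for n in("scene","side"):
    p,d=optics.capture(n); cv2.imwrite(f"pics/{n}.png",p); np.save(f"{n}.npy",d); c=optics.calibration(n); print(n,c)
E
```

```text
{'time': 0.0, 'qpos': array([ 1.00303593e+00,  1.50986744e-01,  1.43801832e+00,  4.00443247e-06,
        1.55382006e+00, -1.34017095e-01]), 'dq': array([-0.0004977 ,  0.00092887, -0.0007103 ,  0.0013358 ,  0.00044279,
       -0.00030798]), 'joint_efforts': array([-3.56642722e-04, -7.13055038e+01, -5.70879114e+01, -3.20878598e-04,
        8.62226647e-03, -6.28316641e-06]), 'eef_pos': array([0.24154602, 0.52153054, 0.23068137]), 'eef_rot': array([-2.13699235e-04,  2.15175606e-01,  9.76575178e-01, -5.77996261e-04]), 'ft_force': array([-0.12921997,  0.51912924,  0.68630162]), 'torque': array([0.01268741, 0.02326835, 0.00275717]), 'grip_force': 0.0, 'opening': 0.9944816850327536} 0.0187
scene {'fx': 420.3139787519444, 'fy': 420.3139787519444, 'cx': 310.7632270702959, 'cy': 197.895746849472, 'pose': array([[-0.09498086,  0.60238872, -0.79253168,  1.41730557],
       [ 0.99545791,  0.05227992, -0.07956352,  0.09902466],
       [-0.00649468, -0.79648894, -0.60461821,  0.74290917],
       [ 0.        ,  0.        ,  0.        ,  1.        ]])}
side {'fx': 379.3492686471631, 'fy': 379.3492686471631, 'cx': 314.5874272388429, 'cy': 195.01337163003075, 'pose': array([[ 0.6344607 , -0.46387243,  0.61828957, -0.16384472],
       [-0.77277291, -0.39803561,  0.49435785, -0.50536274],
       [ 0.01678229, -0.79144806, -0.611006  ,  0.66093911],
       [ 0.        ,  0.        ,  0.        ,  1.        ]])}
```

View pics/scene.png

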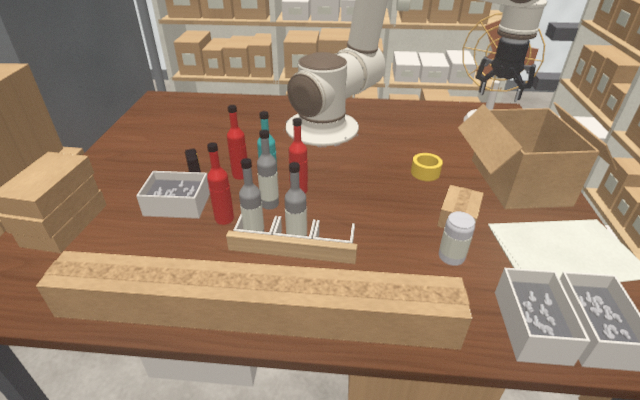

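View pics/side.png

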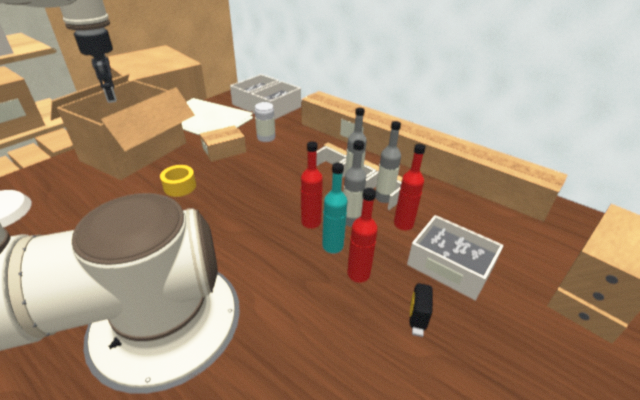

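The robot is at the top of the scene view. Candidates in the scene view:
- grey bottles at (267,180), (250,210) and (296,215)
- red bottles at (237,150), (299,160) and (220,190)
- turquoise bottle at (265,140)

The grey bottle at (267,180) stands in front of the row, so it is the stray. The grey bottles at (250,210) and (296,215) stand in bays. The empty bay is at about (335,235), the robot's left one.

```bash
cat > h.py <<'E'
import numpy as np, cv2
from cell import r, optics
from scipy.optimize import least_squares
def cloud(n,d=None,p=None):
    if d is None: p,d=optics.capture(n)
    c=optics.calibration(n); v,u=np.mgrid[:400,:640]
    P=np.stack([(u-c['cx'])/c['fx']*d,(v-c['cy'])/c['fy']*d,d],-1)
    W=P@c['pose'][:3,:3].T+c['pose'][:3,3]; W[d<=0]=np.nan
    return W,p
def circ(xy,R,x0):
    return least_squares(lambda q:np.hypot(xy[:,0]-q[0],xy[:,1]-q[1])-R,x0,loss='soft_l1',f_scale=.002).x
E
python3 - <<'E'
from h import *
M=np.zeros((600,800,3),np.uint8)+40
for n in("scene","side"):
    W,p=cloud(n,np.load(n+".npy"),cv2.imread(f"pics/{n}.png"))
    ok=(W[...,2]>.02)&(W[...,2]<.25)&(W[...,0]>.2)&(W[...,0]<.8)&(abs(W[...,1]-.0)<.4)
    X=W[ok];C=p[ok]
    o=np.argsort(X[:,2]);X=X[o];C=C[o]
    for x,c in zip(X,C):
        M[min(599,int((.8-x[0])*1000)),min(799,int((.4-x[1])*1000))]=c
    # caps
    m=ok&(W[...,2]>.205)&(W[...,2]<.24)
    k,l,s,ce=cv2.connectedComponentsWithStats(m.astype(np.uint8))
    for i in range(1,k):
        if s[i,4]<15: continue
        a=W[l==i]; b=a.mean(0)
        nb=ok&(W[...,2]>.03)&(W[...,2]<.13)&(np.hypot(W[...,0]-b[0],W[...,1]-b[1])<.04)
        q=circ(W[nb][:,:2],.026,b[:2]) if nb.sum()>30 else None
        print(n,ce[i].round(),b.round(3),nb.sum(),p[nb].mean(0).round() if nb.sum() else '',None if q is None else q.round(4))
cv2.imwrite("pics/top.png",M)
E
```

```text
scene [232. 110.] [ 0.349 -0.23   0.224] 420 [ 47.  52. 147.] [ 0.3429 -0.2323]
scene [263. 117.] [ 0.382 -0.134  0.224] 78 [112. 118.  75.] [ 0.3749 -0.135 ]
scene [296. 123.] [ 0.414 -0.038  0.224] 293 [ 52.  58. 145.] [ 0.4079 -0.0392]
scene [264. 136.] [ 0.488 -0.113  0.225] 556 [133. 145. 149.] [ 0.4819 -0.1146]
scene [212. 149.] [ 0.564 -0.225  0.225] 626 [ 50.  55. 147.] [ 0.5578 -0.2273]
scene [246. 165.] [ 0.628 -0.128  0.225] 701 [140. 152. 157.] [ 0.623  -0.1302]
scene [294. 169.] [ 0.636 -0.017  0.225] 688 [142. 155. 160.] [ 0.6298 -0.0184]
side [359. 114.] [ 0.623 -0.02   0.224] 235 [119. 133. 135.] [ 0.6286 -0.0169]
side [395. 128.] [ 0.616 -0.131  0.224] 658 [128. 143. 144.] [ 0.6219 -0.1284]
side [358. 148.] [ 0.476 -0.116  0.225] 539 [122. 136. 135.] [ 0.4813 -0.1127]
side [312. 149.] [ 0.403 -0.041  0.225] 666 [ 27.  29. 138.] [ 0.4072 -0.0375]
side [419. 151.] [ 0.551 -0.228  0.225] 698 [ 28.  31. 137.] [ 0.5573 -0.2255]
side [337. 171.] [ 0.37  -0.137  0.225] 740 [106. 112.  32.] [ 0.3748 -0.1332]
side [368. 197.] [ 0.337 -0.233  0.226] 839 [ 26.  29. 137.] [ 0.3424 -0.2304]
```

View pics/top.png

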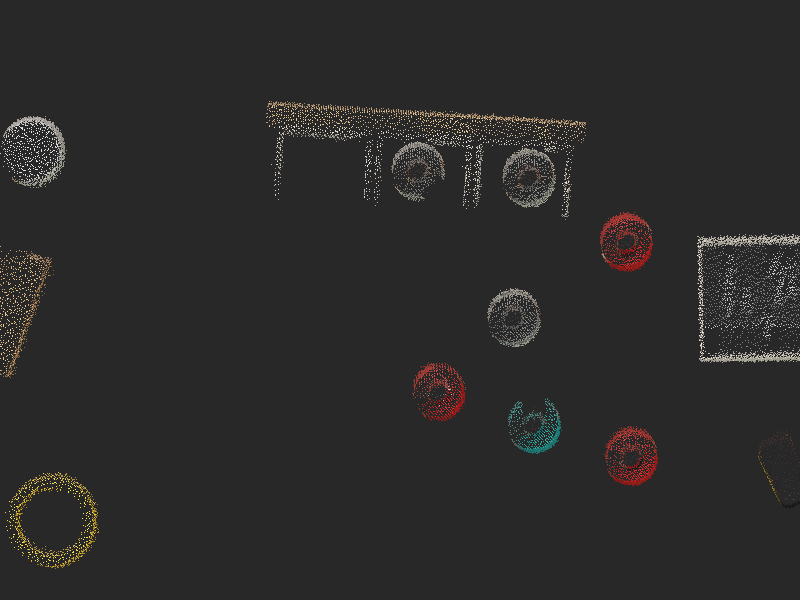

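```bash
python3 - <<'E'
from h import *
c=optics.calibration("wrist"); print(c)
R=np.array([[-.907,.42,0],[.42,.907,0],[0,0,-1.]])
for n in("scene","side"):
    W,p=cloud(n,np.load(n+".npy"),cv2.imread(f"pics/{n}.png"))
    T=(W-np.array([.2415,.5215,.2307]))@R
    m=(np.hypot(T[...,0],T[...,1])<.12)&(T[...,2]<.02)
    for z in np.arange(-.40,.01,.02):
        k=m&(abs(T[...,2]-z)<.01)
        if k.sum()>3: a=T[k]; print(n,round(z,2),k.sum(),'x',a[:,0].min().round(3),a[:,0].max().round(3),'y',a[:,1].min().round(3),a[:,1].max().round(3))
# rail
W,p=cloud("scene",np.load("scene.npy"),cv2.imread("pics/scene.png"))
m=(abs(W[...,2]-.05)<.004)&(W[...,0]>.6)&(W[...,0]<.72)&(W[...,1]>-.22)&(W[...,1]<.17)
hsv=cv2.cvtColor(p,cv2.COLOR_BGR2HSV); wood=m&(hsv[...,1]>60)
xy=W[wood][:,:2].astype(np.float32); print('rail',cv2.minAreaRect(xy),len(xy))
wh=m&(hsv[...,1]<=50); a=W[wh][:,:2]
vy=np.array(cv2.fitLine(xy,cv2.DIST_HUBER,0,.01,.01)).ravel(); print(vy)
np.save("wh.npy",a)
E
python3 - <<'E'
E
python3 - <<'E'
import cv2
p=cv2.imread("pics/scene.png"); cv2.imwrite("pics/c1.png",cv2.resize(p[90:270,190:370],None,fx=3,fy=3))
E
```

```text
{'fx': 319.5849778722667, 'fy': 319.5849778722667, 'cx': 314.3634621585601, 'cy': 201.80335897747761, 'T_tool_cam': array([[ 1.47769695e-05, -9.45256167e-01, -3.26329249e-01,
         8.48056771e-02],
       [ 9.99999997e-01, -9.31188129e-06,  7.22554989e-05,
        -6.63493703e-04],
       [-7.13386951e-05, -3.26329250e-01,  9.45256164e-01,
        -1.42759697e-01],
       [ 0.00000000e+00,  0.00000000e+00,  0.00000000e+00,
         1.00000000e+00]])}
scene -0.28 253 x -0.081 0.006 y -0.089 0.047
scene -0.26 296 x -0.078 -0.003 y -0.093 0.048
scene -0.24 338 x -0.052 -0.002 y -0.045 0.045
scene -0.22 330 x -0.051 -0.003 y -0.045 0.045
scene -0.2 343 x -0.053 0.004 y -0.048 0.047
scene -0.18 209 x -0.05 0.009 y -0.044 0.046
scene -0.16 243 x -0.043 0.007 y -0.038 0.037
scene -0.14 231 x -0.045 -0.002 y -0.038 0.037
scene -0.12 252 x -0.039 0.01 y -0.068 0.067
scene -0.1 361 x -0.027 0.011 y -0.072 0.07
scene -0.08 295 x -0.024 0.015 y -0.074 0.072
scene -0.06 168 x -0.019 0.013 y -0.074 0.073
scene -0.04 82 x -0.017 0.008 y -0.058 0.055
scene -0.02 49 x -0.015 0.006 y -0.056 0.055
side -0.26 7 x -0.008 0.003 y -0.047 -0.043
side -0.24 345 x -0.045 0.044 y -0.049 0.001
side -0.22 423 x -0.045 0.046 y -0.053 -0.005
side -0.2 429 x -0.047 0.048 y -0.051 -0.001
side -0.18 269 x -0.045 0.042 y -0.048 0.016
side -0.16 311 x -0.037 0.037 y -0.041 0.0
side -0.14 286 x -0.037 0.037 y -0.041 -0.002
side -0.12 156 x -0.035 0.028 y -0.071 0.009
side -0.1 182 x -0.019 0.02 y -0.076 0.061
side -0.08 102 x -0.016 0.017 y -0.075 0.033
side -0.06 76 x -0.014 0.013 y -0.079 -0.031
side -0.04 100 x -0.011 0.012 y -0.06 0.05
side -0.02 60 x -0.011 0.011 y -0.06 0.047
rail ((0.6507214903831482, -0.025274991989135742), (0.31907907128334045, 0.080735944211483), 87.4217758178711) 831
[ 0.05941937  0.9982331   0.68003684 -0.01561308]
```

View pics/c1.png

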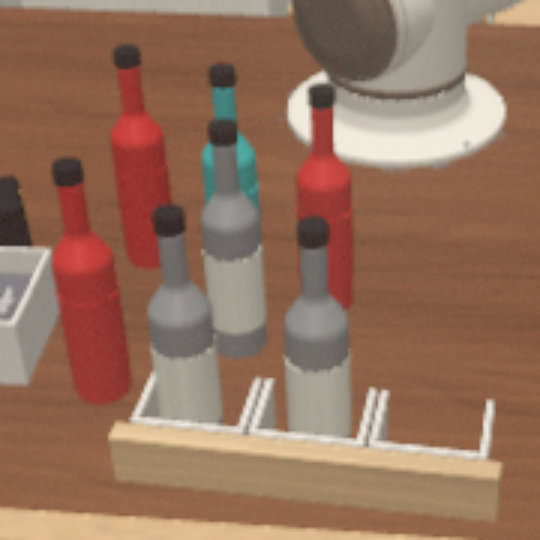

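Close crop: the grey bottle with its paper label at crop (235,250) stands outside the row. The two stock bottles stand in the left and middle bays of the picture, and the bay at crop (435,430), the robot's left one, is empty. Next I fit the row's pose.

```bash
python3 - <<'E'
from h import *
def box(P,cx,cy,hx,hy):
    q=np.abs(P-[cx,cy])-[hx,hy]; return np.hypot(*np.maximum(q,0).T)+np.minimum(q.max(1),0)*0
wl,wd=[],[]
for n in("scene","side"):
    W,p=cloud(n,np.load(n+".npy"),cv2.imread(f"pics/{n}.png"))
    m=(abs(W[...,2]-.05)<.003)&(W[...,0]>.58)&(W[...,0]<.72)&(W[...,1]>-.22)&(W[...,1]<.17)
    hsv=cv2.cvtColor(p,cv2.COLOR_BGR2HSV)
    for y,x in((.629,-.0177),(.6225,-.129)): m&=np.hypot(W[...,0]-y,W[...,1]-x)>.032
    m&=~((W[...,1]<-.17)&(W[...,0]<.6))
    P=W[m][:,:2]
    def f(v,P=P):
        c,s=np.cos(v[2]),np.sin(v[2]); L=(P-v[:2])@np.array([[c,-s],[s,c]])
        d=[box(L,0,0,.01,.16)]
        for b in(-.1,0,.1):
            d+=[box(L,-.015,b,.003,.048)]+[box(L,-.018-.0325+.003,b+e,.0355,.003) for e in(-.045,.045)]
        return np.min(d,0)
    best=None
    for y0 in(-.04,-.027,-.015):
        s=least_squares(f,[.687,y0,-.06],loss='soft_l1',f_scale=.001,diff_step=1e-4)
        if best is None or s.cost<best.cost:best=s
    v=best.x; c,s_=np.cos(v[2]),np.sin(v[2])
    g=lambda x,y:(v[:2]+np.array([c*x-s_*y,s_*x+c*y])).round(4)
    print(n,len(P),v.round(4),best.cost/len(P),'bay',g(-.018,.1),'goal',g(-.044,.1),'mouth-ish',g(-.14,.1))
E
```

```text
scene 1309 [ 0.678  -0.0265 -0.0616] 1.832761625983139e-08 bay [0.6661 0.0745] goal [0.6402 0.0761] mouth-ish [0.5444 0.082 ]
side 384 [ 0.674  -0.0254 -0.0611] 3.1280055250105345e-08 bay [0.6621 0.0755] goal [0.6362 0.0771] mouth-ish [0.5404 0.083 ]
```

```bash
python3 - <<'E'
from h import *
R=np.array([[-.907,.42,0],[.42,.907,0],[0,0,-1.]])
for n in("scene","side"):
    W,p=cloud(n,np.load(n+".npy"),0)
    T=(W-np.array([.2415,.5215,.2307]))@R
    for a,b in((-.3,-.2),(-.2,-.12),(-.12,-.09),(-.09,-.06),(-.06,-.03),(.03,.06),(.06,.12)):
        k=(T[...,1]>a)&(T[...,1]<b)&(T[...,2]<-.15)&(abs(T[...,0])<.15)
        if k.sum()>5: print(n,'y',a,b,k.sum(),'maxz',np.percentile(T[k][:,2],99).round(3),'x',T[k][:,0].min().round(3),T[k][:,0].max().round(3))
# targets
from scipy.spatial.transform import Rotation as Ro
def tool(b,t):
    d=np.array([np.cos(b),np.sin(b),0]);z=np.sin(t)*d-np.cos(t)*np.array([0,0,1]);x=np.cos(t)*d+np.sin(t)*np.array([0,0,1])
    return np.stack([x,np.cross(z,x),z],1)
s=r.observe();q=s['eef_rot'];R0=Ro.from_quat([q[1],q[2],q[3],q[0]]).as_matrix()
for P,b,t in(([.2415,.5215,.36],75,20),([.466,-.172,.36],75,20)):
    D=R0.T@(np.array(P)-s['eef_pos']); print((D/.5).round(3),(Ro.from_matrix(R0.T@tool(np.radians(b),np.radians(t))).as_rotvec()/(np.pi/4)).round(3))
E
```

```text
scene y -0.09 -0.06 26 maxz -0.269 x -0.067 -0.059
scene y -0.06 -0.03 246 maxz -0.152 x -0.072 0.002
scene y 0.03 0.06 356 maxz -0.154 x -0.074 0.009
side y -0.3 -0.2 89 maxz -0.275 x -0.004 0.04
side y -0.2 -0.12 6 maxz -0.269 x -0.005 0.015
side y -0.06 -0.03 1249 maxz -0.151 x -0.038 0.037
[ 0.    -0.    -0.258] [-0.312  0.37   1.761]
[-0.99  -1.07  -0.257] [-0.312  0.37   1.761]
```

jog_arm --offset '[[0, 0, -0.1], [0, 0, -0.2], [0, 0, -0.26], [-0.06, -0.07, -0.26], [-0.13, -0.14, -0.26], [-0.19, -0.21, -0.26], [-0.25, -0.28, -0.26], [-0.32, -0.35, -0.26], [-0.38, -0.42, -0.26], [-0.44, -0.48, -0.26], [-0.5, -0.54, -0.26], [-0.56, -0.61, -0.26], [-0.62, -0.68, -0.26], [-0.68, -0.74, -0.26], [-0.74, -0.81, -0.26], [-0.8, -0.88, -0.26]]' --turn '[[0, 0, 0], [0, 0, 0], [0, 0, 0], [0, 0, 0.1], [0, 0, 0.2], [0, 0, 0.3], [0, 0, 0.4], [0, 0, 0.5], [0, 0, 0.6], [0, 0, 0.7], [0, 0, 0.8], [0, 0, 0.9], [0, 0, 0.95], [0, 0, 1], [0, 0, 1], [0, 0, 1]]' --gripper -0.16

```text
time: 1.7
eef_pos: [0.4197, -0.0476, 0.3612]
eef_rot: [0.0, 0.573, 0.82, -0.0]
ft_force: [2.0, -0.3, -0.0]
opening: 0.418
grip_force: 0.0
```

```bash
cat >> h.py <<'E'
from scipy.spatial.transform import Rotation as Ro
def tool(b,t):
    b,t=np.radians([b,t]);d=np.array([np.cos(b),np.sin(b),0]);k=np.array([0,0,1]);z=np.sin(t)*d-np.cos(t)*k;x=np.cos(t)*d+np.sin(t)*k
    return np.stack([x,np.cross(z,x),z],1)
def cur():
    s=r.observe();q=s['eef_rot'];return s,Ro.from_quat([q[1],q[2],q[3],q[0]]).as_matrix()
def go(*L):
    s,R0=cur(); print(round(s['time'],2),s['eef_pos'].round(4),'open',round(s['opening'],3),'F',s['ft_force'].round(1),'q',s['qpos'].round(2))
    for P,b,t in L:
        print(P,(R0.T@(np.array(P)-s['eef_pos'])/.5).round(3),(Ro.from_matrix(R0.T@tool(b,t)).as_rotvec()/(np.pi/4)).round(3))
E
python3 -c "
from h import *
go(([.466,-.172,.36],75,20),([.466,-.172,.016],75,20))"
```

```text
1.7 [ 0.4197 -0.0476  0.3612] open 0.418 F [ 2.  -0.3 -0. ] q [-0.3  -0.18  1.51 -0.    1.82 -0.65]
[0.466, -0.172, 0.36] [-0.266  0.001  0.003] [-0.136  0.43   0.773]
[0.466, -0.172, 0.016] [-0.266  0.001  0.691] [-0.136  0.43   0.773]
```

jog_arm --offset '[[-0.07, 0, 0], [-0.14, 0, 0], [-0.21, 0, 0], [-0.266, 0, 0], [-0.266, 0, 0], [-0.266, 0, 0], [-0.266, 0, 0]]' --turn '[[-0.02, 0.07, 0.13], [-0.05, 0.14, 0.26], [-0.07, 0.22, 0.39], [-0.09, 0.29, 0.52], [-0.11, 0.36, 0.65], [-0.136, 0.43, 0.773], [-0.136, 0.43, 0.773]]'

```text
time: 2.4
eef_pos: [0.4651, -0.1715, 0.3604]
eef_rot: [-0.107, 0.783, 0.598, 0.138]
ft_force: [0.3, 0.3, -0.4]
opening: 0.417
grip_force: 0.0
```

```bash
python3 -c "
from h import *
go(([.466,-.172,.36],75,20),([.466,-.172,.016],75,20))
p,d=optics.capture('scene'); cv2.imwrite('pics/s2.png',p)
W,_=cloud('scene',d,p)
# lowest robot parts near bottles
T=(W-cur()[0]['eef_pos']); m=(W[...,2]>.26)&(np.hypot(T[...,0],T[...,1])<.3)&(W[...,0]>.1)
X=W[m]-[0,0,.344]
for c in((.343,-.231),(.375,-.134),(.4075,-.038),(.5575,-.2265),(.4815,-.1137)):
    k=np.hypot(X[:,0]-c[0],X[:,1]-c[1])<.035; print(c,k.sum(),X[k][:,2].min() if k.any() else '')
"
```

```text
2.4 [ 0.4651 -0.1715  0.3604] open 0.417 F [ 0.3  0.3 -0.4] q [-0.72  0.02  1.36  0.33  1.9  -0.36]
[0.466, -0.172, 0.36] [-0.001  0.002  0.001] [-0.001 -0.002 -0.006]
[0.466, -0.172, 0.016] [-0.237  0.003  0.647] [-0.001 -0.002 -0.006]
(0.343, -0.231) 0 
(0.375, -0.134) 0 
(0.4075, -0.038) 0 
(0.5575, -0.2265) 0 
(0.4815, -0.1137) 0
```

View pics/s2.png

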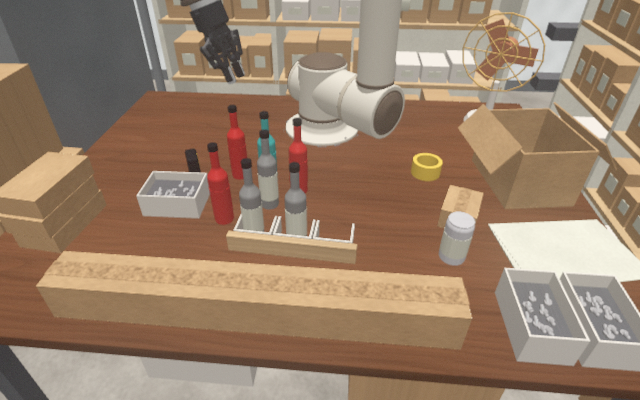

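The gripper hangs above the stray bottle at about (235,70). The bottles are unchanged. I lower it most of the way, then check.

jog_arm --offset '[[-0.02, 0, 0.06], [-0.045, 0, 0.12], [-0.07, 0, 0.19], [-0.095, 0, 0.26], [-0.12, 0.002, 0.33], [-0.145, 0.002, 0.4], [-0.17, 0.003, 0.46], [-0.19, 0.003, 0.52], [-0.207, 0.003, 0.564], [-0.207, 0.003, 0.564]]' --turn '[[0, 0, 0], [0, 0, 0], [0, 0, 0], [0, 0, 0], [0, 0, 0], [0, 0, 0], [0, 0, 0], [0, 0, 0], [0, 0, 0], [0, 0, 0]]'

```text
time: 3.45
eef_pos: [0.4656, -0.1704, 0.0587]
eef_rot: [-0.107, 0.78, 0.601, 0.136]
ft_force: [0.1, -0.1, 0.9]
opening: 0.418
grip_force: 0.0
```

```bash
python3 -c "
from h import *
go(([.466,-.172,.016],75,20),)
for n in('side','scene'):
    p,d=optics.capture(n); cv2.imwrite(f'pics/{n}3.png',p)
a=cv2.imread('pics/side3.png')[60:320,200:520]; b=cv2.imread('pics/scene3.png')[20:280,130:450]
cv2.imwrite('pics/s3.png',cv2.resize(np.hstack([a,b]),None,fx=1.25,fy=1.25))
"
```

```text
3.45 [ 0.4656 -0.1704  0.0587] open 0.418 F [ 0.1 -0.1  0.9] q [-0.71  0.18  1.81  0.32  1.32 -0.56]
[0.466, -0.172, 0.016] [-0.032  0.002  0.079] [-0.006  0.     0.004]
```

View pics/s3.png

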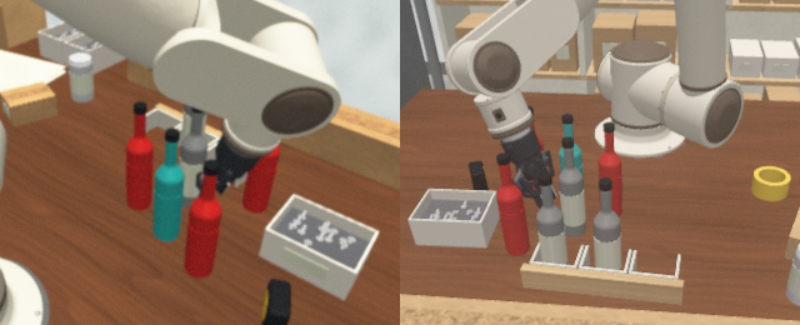

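jog_arm --offset '[[-0.011, 0.001, 0.026], [-0.022, 0.002, 0.053], [-0.032, 0.002, 0.079], [-0.032, 0.002, 0.079]]' --turn '[[0, 0, 0], [0, 0, 0], [0, 0, 0], [0, 0, 0]]'

```text
time: 3.95
eef_pos: [0.4664, -0.173, 0.0164]
eef_rot: [-0.107, 0.781, 0.599, 0.137]
ft_force: [-0.5, -0.5, -0.5]
opening: 0.418
grip_force: 0.0
```

```bash
python3 -c "
from h import *
go(([.474,-.142,.016],75,20),([.518,-.061,.016],75,20),([.538,.057,.016],75,20))"
```

```text
3.95 [ 0.4664 -0.173   0.0164] open 0.418 F [-0.5 -0.5 -0.5] q [-0.72  0.24  1.84  0.33  1.24 -0.59]
[0.474, -0.142, 0.016] [ 0.06  -0.001  0.023] [-0.003 -0.001 -0.001]
[0.518, -0.061, 0.016] [0.228 0.042 0.084] [-0.003 -0.001 -0.001]
[0.538, 0.057, 0.016] [0.452 0.019 0.166] [-0.003 -0.001 -0.001]
```

jog_arm --offset '[[0.02, 0, 0.008], [0.04, -0.001, 0.015], [0.05, -0.001, 0.019], [0.06, -0.001, 0.023], [0.072, 0.002, 0.027], [0.084, 0.005, 0.032], [0.096, 0.008, 0.036], [0.108, 0.011, 0.04], [0.12, 0.014, 0.045], [0.132, 0.018, 0.049], [0.144, 0.021, 0.053], [0.156, 0.024, 0.058], [0.168, 0.027, 0.062], [0.18, 0.03, 0.066], [0.192, 0.033, 0.071], [0.204, 0.036, 0.075], [0.216, 0.039, 0.08], [0.228, 0.042, 0.084]]' --turn '[[0, 0, 0], [0, 0, 0], [0, 0, 0], [0, 0, 0], [0, 0, 0], [0, 0, 0], [0, 0, 0], [0, 0, 0], [0, 0, 0], [0, 0, 0], [0, 0, 0], [0, 0, 0], [0, 0, 0], [0, 0, 0], [0, 0, 0], [0, 0, 0], [0, 0, 0], [0, 0, 0]]'

```text
time: 5.75
eef_pos: [0.5192, -0.0612, 0.0178]
eef_rot: [-0.106, 0.781, 0.6, 0.138]
ft_force: [-1.1, -3.1, 0.7]
opening: 0.423
grip_force: 1.8
```

```bash
cat >> h.py <<'E'
def bottles(L,tag):
    vis=[]
    for n in("scene","side"):
        p,d=optics.capture(n); W,_=cloud(n,d,p); vis.append(p)
        hsv=cv2.cvtColor(p,cv2.COLOR_BGR2HSV)
        for c in L:
            m=(W[...,2]>.06)&(W[...,2]<.13)&(np.hypot(W[...,0]-c[0],W[...,1]-c[1])<.045)&(hsv[...,2]>95)
            if m.sum()>25: q=circ(W[m][:,:2],.026,c); print(n,c,m.sum(),q.round(4))
    cv2.imwrite(f'pics/{tag}.png',cv2.resize(np.hstack([vis[1][60:320,200:520],vis[0][20:280,130:450]]),None,fx=1.25,fy=1.25))
E
python3 -c "
from h import *
go(([.538,.057,.016],75,20),)
bottles([(.525,-.035),(.629,-.0177),(.408,-.038)],'s4')"
```

```text
5.75 [ 0.5192 -0.0612  0.0178] open 0.423 F [-1.1 -3.1  0.7] q [-0.48  0.23  1.84  0.37  1.17 -0.38]
[0.538, 0.057, 0.016] [ 0.222 -0.025  0.085] [-0.     0.001 -0.   ]
scene (0.525, -0.035) 107 [ 0.5258 -0.0373]
scene (0.629, -0.0177) 474 [ 0.6294 -0.0185]
scene (0.408, -0.038) 135 [ 0.4076 -0.0389]
side (0.525, -0.035) 63 [ 0.5257 -0.034 ]
side (0.408, -0.038) 477 [ 0.4071 -0.0376]
```

View pics/s4.png

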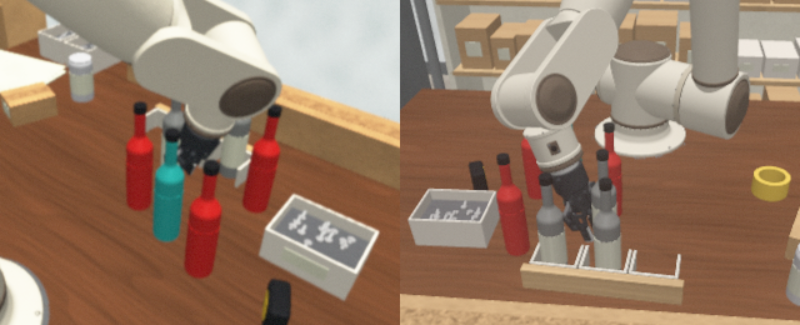

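The bottle stands upright at the finger tips, at (600,185) in the right half. The neighbours have not moved.

jog_arm --offset '[[0.014, -0.002, 0.005], [0.028, -0.003, 0.011], [0.042, -0.005, 0.016], [0.056, -0.006, 0.021], [0.069, -0.008, 0.027], [0.083, -0.009, 0.032], [0.097, -0.011, 0.037], [0.111, -0.012, 0.043], [0.125, -0.014, 0.048], [0.139, -0.016, 0.053], [0.153, -0.017, 0.059], [0.167, -0.019, 0.064], [0.18, -0.02, 0.069], [0.194, -0.022, 0.075], [0.208, -0.023, 0.08], [0.222, -0.025, 0.085], [0.222, -0.025, 0.085]]' --turn '[[0, 0, 0], [0, 0, 0], [0, 0, 0], [0, 0, 0], [0, 0, 0], [0, 0, 0], [0, 0, 0], [0, 0, 0], [0, 0, 0], [0, 0, 0], [0, 0, 0], [0, 0, 0], [0, 0, 0], [0, 0, 0], [0, 0, 0], [0, 0, 0], [0, 0, 0]]'

```text
time: 7.55
eef_pos: [0.5375, 0.0574, 0.0157]
eef_rot: [-0.106, 0.781, 0.6, 0.138]
ft_force: [0.3, -0.3, 0.7]
opening: 0.419
grip_force: 0.7
```

```bash
python3 -c "
from h import *
go(([.520,-.010,.02],75,20),)
bottles([(.545,.083),(.629,-.0177),(.408,-.038)],'s5')"
```

```text
7.55 [0.5375 0.0574 0.0157] open 0.419 F [ 0.3 -0.3  0.7] q [-0.25  0.22  1.86  0.4   1.08 -0.18]
[0.52, -0.01, 0.02] [-0.128  0.001 -0.056] [-0.001  0.     0.001]
scene (0.545, 0.083) 435 [0.5447 0.0814]
scene (0.629, -0.0177) 476 [ 0.6292 -0.0184]
side (0.545, 0.083) 97 [0.5438 0.0833]
side (0.629, -0.0177) 342 [ 0.6284 -0.0166]
side (0.408, -0.038) 474 [ 0.4073 -0.0376]
```

jog_arm --offset '[[-0.02, 0, -0.007], [-0.05, 0, -0.018], [-0.085, 0, -0.031], [-0.065, 0, -0.086], [-0.04, 0, -0.155], [-0.01, 0, -0.237], [0.02, 0, -0.32], [0.05, 0, -0.4], [0.08, 0, -0.483], [0.107, 0, -0.557], [0.107, 0, -0.557], [0.107, 0, -0.557]]' --turn '[[0, 0, 0], [0, 0, 0], [0, 0, 0], [0, 0, 0], [0, 0, 0], [0, 0, 0], [0, 0, 0], [0, 0, 0], [0, 0, 0], [0, 0, 0], [0, 0, 0], [0, 0, 0]]'

```text
time: 8.85
eef_pos: [0.526, 0.0123, 0.2962]
eef_rot: [-0.105, 0.781, 0.599, 0.138]
ft_force: [0.2, 0.1, -0.7]
opening: 0.421
grip_force: 0.0
```

```bash
python3 -c "
from h import *
go(([.484,.086,.30],35.5,20),([.484,.086,.30],-3.5,20))"
```

```text
8.85 [0.526  0.0123 0.2962] open 0.421 F [ 0.2  0.1 -0.7] q [-0.34 -0.01  1.51  0.35  1.66 -0.05]
[0.484, 0.086, 0.3] [ 0.116 -0.119  0.034] [-0.299  0.     0.825]
[0.484, 0.086, 0.3] [ 0.116 -0.119  0.034] [-0.595 -0.     1.639]
```

jog_arm --offset '[[0.02, -0.02, 0.006], [0.04, -0.04, 0.012], [0.06, -0.06, 0.018], [0.08, -0.08, 0.024], [0.1, -0.1, 0.03], [0.116, -0.119, 0.034], [0.116, -0.119, 0.034]]' --turn '[[-0.05, 0, 0.14], [-0.1, 0, 0.27], [-0.15, 0, 0.41], [-0.2, 0, 0.55], [-0.25, 0, 0.69], [-0.299, 0, 0.825], [-0.299, 0, 0.825]]'

```text
time: 9.55
eef_pos: [0.4829, 0.0877, 0.2988]
eef_rot: [-0.053, 0.938, 0.299, 0.165]
ft_force: [-0.1, 1.8, -0.4]
opening: 0.423
grip_force: 0.0
```

jog_arm --offset '[[0, 0, 0], [0, 0, 0], [0, 0, 0], [0, 0, 0], [0, 0, 0], [0, 0, 0], [0, 0, 0]]' --turn '[[-0.05, 0, 0.14], [-0.1, 0, 0.27], [-0.15, 0, 0.41], [-0.2, 0, 0.55], [-0.25, 0, 0.69], [-0.299, 0, 0.825], [-0.299, 0, 0.825]]'

```text
time: 10.25
eef_pos: [0.4841, 0.0867, 0.2983]
eef_rot: [0.006, 0.985, -0.034, 0.172]
ft_force: [-0.2, 0.6, -0.1]
opening: 0.42
grip_force: 0.0
```

```bash
python3 -c "
from h import *
go(([.484,.086,.30],-3.5,20),([.484,.086,.016],-3.5,20))"
```

```text
10.25 [0.4841 0.0867 0.2983] open 0.42 F [-0.2  0.6 -0.1] q [ 0.05 -0.26  1.73 -0.04  1.33  1.69]
[0.484, 0.086, 0.3] [ 0.001  0.001 -0.003] [ 0.003  0.005 -0.01 ]
[0.484, 0.086, 0.016] [-0.191  0.001  0.531] [ 0.003  0.005 -0.01 ]
```

jog_arm --offset '[[-0.022, 0, 0.06], [-0.043, 0, 0.12], [-0.068, 0, 0.19], [-0.094, 0, 0.26], [-0.119, 0, 0.33], [-0.144, 0, 0.4], [-0.162, 0, 0.45], [-0.178, 0.001, 0.495], [-0.191, 0.001, 0.531], [-0.191, 0.001, 0.531]]' --turn '[[0, 0, 0], [0, 0, 0], [0, 0, 0], [0, 0, 0], [0, 0, 0], [0, 0, 0], [0, 0, 0], [0, 0, 0], [0, 0, 0], [0, 0, 0]]'

```text
time: 11.25
eef_pos: [0.483, 0.0856, 0.0143]
eef_rot: [0.006, 0.985, -0.033, 0.17]
ft_force: [0.1, 0.5, 0.3]
opening: 0.419
grip_force: 0.0
```

```bash
python3 -c "
from h import *
go(([.5176,.084,.016],-3.5,20),([.602,.0788,.016],-3.5,20),([.612,.078,.016],-3.5,20))
bottles([(.544,.0823)],'s6')"
```

```text
11.25 [0.483  0.0856 0.0143] open 0.419 F [0.1 0.5 0.3] q [ 0.04 -0.02  2.14 -0.06  0.69  1.72]
[0.5176, 0.084, 0.016] [ 0.066 -0.001  0.02 ] [ 0.003  0.009 -0.006]
[0.602, 0.0788, 0.016] [ 0.226 -0.002  0.077] [ 0.003  0.009 -0.006]
[0.612, 0.078, 0.016] [ 0.245 -0.002  0.084] [ 0.003  0.009 -0.006]
scene (0.544, 0.0823) 437 [0.5447 0.0815]
side (0.544, 0.0823) 182 [0.5437 0.0832]
```

View pics/s6.png

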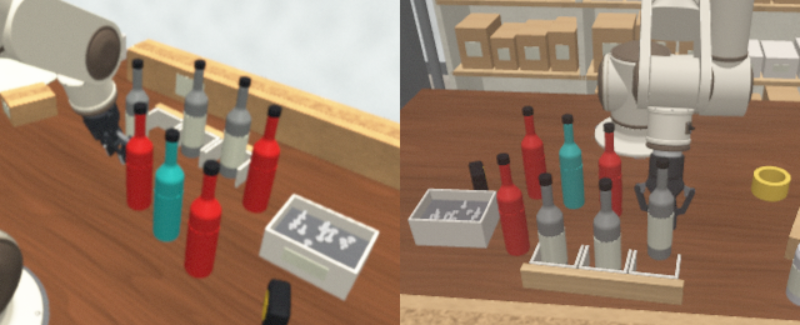

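The bottle stands in front of the empty bay at (660,220) in the right half, with the fingers centred behind it. I push straight in.

jog_arm --offset '[[0.022, 0, 0.007], [0.044, -0.001, 0.014], [0.058, -0.001, 0.018], [0.07, -0.001, 0.022], [0.082, -0.001, 0.026], [0.094, -0.001, 0.03], [0.106, -0.001, 0.035], [0.118, -0.001, 0.039], [0.13, -0.001, 0.043], [0.142, -0.001, 0.047], [0.154, -0.001, 0.051], [0.166, -0.002, 0.056], [0.178, -0.002, 0.06], [0.19, -0.002, 0.064], [0.2, -0.002, 0.068], [0.21, -0.002, 0.071], [0.22, -0.002, 0.075], [0.226, -0.002, 0.077], [0.226, -0.002, 0.077]]' --turn '[[0, 0, 0], [0, 0, 0], [0, 0, 0], [0, 0, 0], [0, 0, 0], [0, 0, 0], [0, 0, 0], [0, 0, 0], [0, 0, 0], [0, 0, 0], [0, 0, 0], [0, 0, 0], [0, 0, 0], [0, 0, 0], [0, 0, 0], [0, 0, 0], [0, 0, 0], [0, 0, 0], [0, 0, 0]]'

```text
time: 13.25
eef_pos: [0.6044, 0.0791, 0.0198]
eef_rot: [0.006, 0.984, -0.034, 0.173]
ft_force: [-1.2, -0.5, -1.8]
opening: 0.422
grip_force: 1.0
```

```bash
python3 -c "
from h import *
go(([.606,.0785,.016],-3.5,20),([.612,.078,.016],-3.5,20))
bottles([(.628,.077),(.629,-.0177)],'s7')"
```

```text
13.25 [0.6044 0.0791 0.0198] open 0.422 F [-1.2 -0.5 -1.8] q [ 0.02  0.2   1.88 -0.04  0.71  1.69]
[0.606, 0.0785, 0.016] [0.    0.001 0.008] [ 0.003  0.001 -0.01 ]
[0.612, 0.078, 0.016] [0.012 0.001 0.012] [ 0.003  0.001 -0.01 ]
scene (0.628, 0.077) 475 [0.6315 0.0755]
scene (0.629, -0.0177) 465 [ 0.6294 -0.0184]
side (0.628, 0.077) 154 [0.6303 0.0772]
side (0.629, -0.0177) 363 [ 0.6284 -0.0164]
```

jog_arm --offset '[[-0.001, 0, 0.003], [-0.002, 0, 0.006], [0, 0, 0.0065], [0.002, 0, 0.007], [0.004, 0, 0.0077], [0.0055, 0, 0.0083], [0.0055, 0, 0.0083]]' --turn '[[0, 0, 0], [0, 0, 0], [0, 0, 0], [0, 0, 0], [0, 0, 0], [0, 0, 0], [0, 0, 0]]'

```text
time: 14.05
eef_pos: [0.6081, 0.0788, 0.0168]
eef_rot: [0.006, 0.984, -0.034, 0.173]
ft_force: [-1.4, 0.7, -1.7]
opening: 0.42
grip_force: 1.0
```

jog_arm --offset '[[0.001, 0, 0.0004], [0.002, 0, 0.0007], [0.003, 0, 0.001], [0.004, 0, 0.0014], [0.004, 0, 0.0014]]' --turn '[[0, 0, 0], [0, 0, 0], [0, 0, 0], [0, 0, 0], [0, 0, 0]]'

```text
time: 14.55
eef_pos: [0.6102, 0.0787, 0.0169]
eef_rot: [0.006, 0.984, -0.034, 0.173]
ft_force: [-3.3, 0.1, -1.4]
opening: 0.416
grip_force: 1.0
```

```bash
python3 -c "
from h import *
go()
bottles([(.635,.077),(.629,-.0177)],'s8')"
```

```text
14.55 [0.6102 0.0787 0.0169] open 0.416 F [-3.3  0.1 -1.4] q [ 0.02  0.22  1.87 -0.04  0.71  1.69]
scene (0.635, 0.077) 471 [0.6372 0.0751]
scene (0.629, -0.0177) 468 [ 0.6294 -0.0185]
side (0.635, 0.077) 157 [0.6364 0.0768]
side (0.629, -0.0177) 366 [ 0.6284 -0.0166]
```

jog_arm --offset '[[0.001, 0, 0.0004], [0.002, 0, 0.0007], [0.002, 0, 0.0007]]' --turn '[[0, 0, 0], [0, 0, 0], [0, 0, 0]]'

```text
time: 14.95
eef_pos: [0.6112, 0.0787, 0.0169]
eef_rot: [0.006, 0.984, -0.034, 0.173]
ft_force: [-2.4, 0.8, -1.7]
opening: 0.422
grip_force: 1.1
```

jog_arm --offset '[[0.001, 0, 0.0004], [0.002, 0, 0.0007], [0.002, 0, 0.0007]]' --turn '[[0, 0, 0], [0, 0, 0], [0, 0, 0]]'

```text
time: 15.25
eef_pos: [0.6123, 0.0786, 0.0169]
eef_rot: [0.006, 0.984, -0.034, 0.173]
ft_force: [-2.3, -0.2, -0.7]
opening: 0.425
grip_force: 1.0
```

Still sliding, with only friction on the fingers. I creep on.

jog_arm --offset '[[0.001, 0, 0.0004], [0.002, 0, 0.0007], [0.002, 0, 0.0007]]' --turn '[[0, 0, 0], [0, 0, 0], [0, 0, 0]]'

```text
time: 15.55
eef_pos: [0.6128, 0.0785, 0.0166]
eef_rot: [0.006, 0.984, -0.034, 0.172]
ft_force: [-7.3, 0.6, 0.2]
opening: 0.421
grip_force: 3.0
```

```bash
python3 -c "
from h import *
go()
bottles([(.638,.077)],'s9')"
```

```text
15.55 [0.6128 0.0785 0.0166] open 0.421 F [-7.3  0.6  0.2] q [ 0.02  0.22  1.86 -0.04  0.71  1.69]
scene (0.638, 0.077) 473 [0.6392 0.0752]
side (0.638, 0.077) 155 [0.6387 0.0768]
```

The force jumped to 7 N and the tool stopped advancing, so the bottle is against the back wall. I back off straight and raise the tool.

jog_arm --offset '[[-0.004, 0, -0.0014], [-0.012, 0, -0.0044], [-0.03, 0, -0.011], [-0.06, 0, -0.022], [-0.1, 0, -0.036], [-0.132, 0, -0.048], [-0.132, 0, -0.048], [-0.11, 0, -0.11], [-0.08, 0, -0.19], [-0.05, 0, -0.27], [-0.02, 0, -0.35], [0.01, 0, -0.43], [0.039, 0, -0.518], [0.039, 0, -0.518], [0.039, 0, -0.518]]' --turn '[[0, 0, 0], [0, 0, 0], [0, 0, 0], [0, 0, 0], [0, 0, 0], [0, 0, 0], [0, 0, 0], [0, 0, 0], [0, 0, 0], [0, 0, 0], [0, 0, 0], [0, 0, 0], [0, 0, 0], [0, 0, 0], [0, 0, 0]]'

```text
time: 17.15
eef_pos: [0.5439, 0.0831, 0.2681]
eef_rot: [0.005, 0.984, -0.034, 0.174]
ft_force: [-0.2, -0.5, -0.9]
opening: 0.419
grip_force: 0.0
```

```bash
python3 -c "
from h import *
go()
bottles([(.638,.077),(.629,-.0177),(.6225,-.1293),(.4075,-.0383),(.375,-.134),(.5575,-.2265),(.3427,-.2313)],'s10')"
```

```text
17.15 [0.5439 0.0831 0.2681] open 0.419 F [-0.2 -0.5 -0.9] q [ 0.03 -0.14  1.69 -0.04  1.24  1.68]
scene (0.638, 0.077) 493 [0.6392 0.075 ]
scene (0.629, -0.0177) 479 [ 0.6293 -0.0184]
scene (0.6225, -0.1293) 479 [ 0.6222 -0.1298]
scene (0.4075, -0.0383) 220 [ 0.4077 -0.0392]
scene (0.375, -0.134) 366 [ 0.3753 -0.135 ]
scene (0.5575, -0.2265) 456 [ 0.558  -0.2273]
scene (0.3427, -0.2313) 334 [ 0.3427 -0.2324]
side (0.638, 0.077) 350 [0.6382 0.0768]
side (0.629, -0.0177) 386 [ 0.6284 -0.0166]
side (0.6225, -0.1293) 426 [ 0.6216 -0.1279]
side (0.4075, -0.0383) 477 [ 0.4071 -0.0375]
side (0.375, -0.134) 537 [ 0.3748 -0.1332]
side (0.5575, -0.2265) 510 [ 0.5574 -0.2255]
side (0.3427, -0.2313) 609 [ 0.3424 -0.2305]
```

View pics/s10.png

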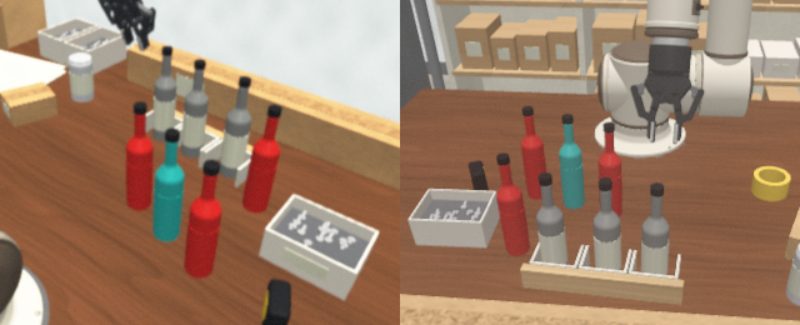

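The bottle stands upright in the left bay at (655,235) in the right half. All three bays are full, the other bottles have not moved, and the arm is clear.

```bash
python3 -c "
from cell import r
print(r.sign_off())"
```

```text
the job is handed in; nothing more can be done
None
```

The stray bottle was pushed upright into the empty left bay and against its back wall; the other bottles measured unmoved, and I handed the job in at about 17 s with the arm clear.

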